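# Sort the leftover cabinet fittings into their trays

### The job

Sort the fittings left over on the bench: put the two loose wooden drawer knobs, the loose metal corner bracket and the loose short wood block each into the tray that already has a fixed sample of the same kind in it. Each must end standing upright, as it stands on the bench now, with its underside on the floor of the tray, let go and at rest.

Things in the scene. Friction and masses are not known exactly. Their poses are not given: they have to be found in the camera images.
- knob_a_centre (a point): Loose turned wooden drawer knob standing on its foot, 37 mm high; round head 36 mm across from 19 to 29 mm above the underside, neck 21, foot 29. Point: on its axis, half-way up (18.5 mm above the underside); z up. The two knobs are alike.
- knob_b_centre (a point): Loose turned wooden drawer knob standing on its foot, 37 mm high; round head 36 mm across from 19 to 29 mm above the underside, neck 21, foot 29. Point: on its axis, half-way up (18.5 mm above the underside); z up. The two knobs are alike.
- bracket_centre (a point): Loose cast aluminium corner bracket: foot plate on the bench (56 mm along x, 40 along y, 6 thick), upright plate 56 high at its +x end, a triangular cheek along each y side; 40 mm wide across the cheeks, where it is gripped. Point: half-way up (28 mm), midway between the cheeks, 8 mm from the foot's middle towards the upright: the foot reaches 36 mm from it to -x, 20 to +x. z up.
- block_centre (a point): Loose planed block of light wood, 50 mm along x, 70 mm along y, 40 mm high. The point is its centre, 20 mm above its underside; z up.
- tray_knobs: Fixed open tray, plywood floor, dark walls: outside 162 mm (x) by 116 mm (y), inside 150 by 104, walls 22 high, floor top 5 above the bench. Origin: centre of its underside; z up. Trays differ only in the sample fixed at the +x end, far from the robot. Here a wooden knob like the loose ones, at x 35 to 71 mm, y within 18; the rest is free for the two loose knobs.
- tray_brackets: Fixed open tray, plywood floor, dark walls: outside 162 mm (x) by 116 mm (y), inside 150 by 104, walls 22 high, floor top 5 above the bench. Origin: centre of its underside; z up. Trays differ only in the sample fixed at the +x end, far from the robot. Here a metal corner bracket, upright plate towards +x, at x 16 to 72 mm, y within 20; x -75 to 16 is free for the loose bracket.
- tray_blocks: Fixed open tray, plywood floor, dark walls: outside 162 mm (x) by 116 mm (y), inside 150 by 104, walls 22 high, floor top 5 above the bench. Origin: centre of its underside; z up. Trays differ only in the sample fixed at the +x end, far from the robot. Here a wood block, long side along y, at x 23 to 73 mm, y within 35; x -75 to 23 is free for the loose block.
Mind the look-alikes: they are no part of the job. What is shaped like the part that bears bracket_centre but turquoise is not meant.

How it is judged:
At the end, for the whole second after the job is handed in: Both knobs, the bracket and the block are each inside the tray with the sample of its kind: centre within 75 mm along and 52 mm across of the tray's middle, at its standing height on the tray floor within 5 mm, upright within 0.15 rad, at rest (under 0.02 m/s) (x of knob_a_centre in the frame of tray_knobs between -0.075 and 0.075 m and y of knob_a_centre in the frame of tray_knobs between -0.052 and 0.052 m and z of knob_a_centre in the frame of tray_knobs between 0.0185 and 0.0285 m and angle between each of knob_a_centre, knob_b_centre, bracket_centre, block_centre's own z axis and vertical below 0.15 rad and linear speed of each of knob_a, knob_b, bracket, block below 0.02 m/s and x of knob_b_centre in the frame of tray_knobs between -0.075 and 0.075 m and y of knob_b_centre in the frame of tray_knobs between -0.052 and 0.052 m and z of knob_b_centre in the frame of tray_knobs between 0.0185 and 0.0285 m and x of bracket_centre in the frame of tray_brackets between -0.075 and 0.075 m and y of bracket_centre in the frame of tray_brackets between -0.052 and 0.052 m and z of bracket_centre in the frame of tray_brackets between 0.028 and 0.038 m and x of block_centre in the frame of tray_blocks between -0.075 and 0.075 m and y of block_centre in the frame of tray_blocks between -0.052 and 0.052 m and z of block_centre in the frame of tray_blocks between 0.02 and 0.03 m); the robot touches nothing.
It also fails if it takes over 106 s, if anything falls off the work surface, if the arm or the gripper's body presses on something with over 40 N, if the wrist force passes 120 N, or if a joint passes its speed limit or range.

### The arm

A 6-joint arm with a two-finger parallel gripper is mounted at the origin on the work surface; the furniture and walls round the work are solid. World frame = base frame: x ahead of the robot, y to its left, z up, the work surface at z = 0. Lengths are in m, angles in rad, forces in N, time in s.
With the tool pointing down it reaches from about 0.35 to 0.775 m from the base axis. Payload 7.3 kg.
Tool frame: the origin (TCP) lies midway between the tips of the shut fingers; the grasp point (between the pads) lies 19 mm behind it (robot.grip_depth is the z of the grasp point in the tool frame, in m); z points along the fingers, y is the line along which they close (so a half turn about z gives the same grasp; the last joint's range is limited). The gripper opens to 92 mm and grips with 3 to 60 N. Pads are 19 mm wide; open, the fingers measure 130 mm over their backs; the gripper's body (75 mm by 190 mm) begins 47 mm behind the grasp point.
Start: joints at [-1.296, 0.342, 1.524, -0, 1.275, -0.146], TCP at [0.214, -0.479, 0.227] pointing down, gripper open.
Joint ranges: [-2.53, 2.53], [-0.77, 2.02], [0.04, 2.7], [-1, 4.14], [0.28, 2.66], [-3.11, 3.11]. Speed limits (rad/s): [2.57, 2.57, 3.14, 3.14, 3.14, 3.14].

### API

Orientations are given as [roll, pitch, yaw] about the fixed x, y, z axes, in that order (R = Rz(yaw) Ry(pitch) Rx(roll)).
In Python, from cell import robot, viewer gives the robot as it stands.
- The arm moves only by the tool step_arm, never from a script. Its argument "increments" is a list of rows, each an object with "delta_pos": the shift along the tool's x, y, z in cm, a list of three; "dr": the turn, a rotation vector about the tool's x, y, z in degrees, a list of three; "fingers": the closure, from -1 (fully open) to 1 (shut), so that 0 is half open. In form: [{"delta_pos": [tx, ty, tz], "dr": [wx, wy, wz], "fingers": fingers}, ...]. A call has exactly 5 rows; each row is the pose to reach, as a shift and turn from the pose commanded when the call began, along the tool's axes at that moment; what a row does not reach only later rows make up. A row lasts 1/8 s, in which the tool goes at most 62.5 mm and 10.7 degrees, less where a joint would pass 70% of its speed; a pose out of reach is approached as far as the arm can. A call with a gripper value outside its range is refused whole. The fingers move at their own pace and stop on an object; "newtons" is the grip in N (left out, the last holds). Time passes only in rows, so rows that repeat a pose let the fingers close, or fill a call up. It gives the time, the measured TCP pose, the force, the opening and the grip force at its end, in the units of the state.
- robot.observe(): the state, without advancing time (a new reading comes with each control period).
- viewer.read_camera(name): name is "side" or "top"; returns the picture (480x640x3 uint8, red, green, blue); there is no depth.
- viewer.camera_params(name): a dict with "K" (3x3 intrinsics, pixels), "k1" (the pictures are not rectified: a ray, as slopes to the right and down, at radius r is drawn at 1 + k1 r^2 times it, then the intrinsics apply), "T" (4x4, takes a point from camera to world coordinates). Camera axes: x right, y down, z forward; pixel columns grow to the right and rows downward; lengths in m; the calibration is good to about 2 mm. A picture is of the moment at which its call begins. camera_params takes no time and is no camera call.
- robot.hand_in(): hands the job in; it is judged then, once.
The state is a dict: "time": time; "qpos": joint angles; "qvel": joint speeds; "joint_efforts": joint torques, N m; "tool_pos": TCP position; "tool_rot": TCP orientation; "contact_force": force on the tool from outside, world axes, zero at the start; "torque": the same for the moment, N m; "opening": finger opening in m; "grip_force": force on a finger pad.
Only numpy, scipy, OpenCV 4.12 (cv2) and the standard library are available. Lean on these libraries where they do the work, as an engineer would, in place of code of your own. Each camera call takes 0.05 s, during which the arm holds its last target. There are 200 camera calls.

## Working session

There is one attempt and no reset: what is moved stays moved. The work goes in short steps, Python scripts to look and compute and a tool call to move; the robot and the scene stay as the last step left them, time stands still between calls to the robot, and variables do not carry over. Pictures are saved under pics/ and viewed, at most 14 in all, crops included, and the job is handed in when it is done.

Besides the shell and the picture viewer there is one more tool, called as name([rows], argument=value, ...), one row to a line, values as JSON. step_arm: Moves the arm, as the interface text tells. Its arguments: {"type":"object","properties":{"increments":{"type":"array"},"newtons":{"type":"number"}},"required":["increments"]}

```bash
mkdir -p pics
python3 - <<'E'
from cell import robot, viewer
import cv2
for n in("top","side"):
    im=viewer.read_camera(n); cv2.imwrite(f"pics/{n}0.png",im[:,:,::-1]); p=viewer.camera_params(n); print(n,p["K"],p["k1"],p["T"])
print(robot.observe())
E
```

```text
top [[620.89392483   0.         316.89854191]
 [  0.         620.89392483 231.94563204]
 [  0.           0.           1.        ]] -0.21783971105138455 [[ 2.18899011e-02 -9.86738883e-01  1.60832858e-01  2.08671229e-01]
 [-9.99760172e-01 -2.14991425e-02  4.16961658e-03 -3.07431707e-02]
 [-6.56554264e-04 -1.60885559e-01 -9.86972850e-01  1.26962430e+00]
 [ 0.00000000e+00  0.00000000e+00  0.00000000e+00  1.00000000e+00]]
side [[614.46747506   0.         321.0208659 ]
 [  0.         614.46747506 244.76754325]
 [  0.           0.           1.        ]] -0.028134263857606662 [[ 0.01145907  0.8293028  -0.55868198  1.10297293]
 [ 0.99992275 -0.01219345  0.00240946 -0.02551554]
 [-0.00481409 -0.55866644 -0.82937846  1.03756003]
 [ 0.          0.          0.          1.        ]]
{'time': 0.1, 'qpos': array([-1.29598522e+00,  3.42623353e-01,  1.52495395e+00, -1.08853316e-05,
        1.27541355e+00, -1.45999409e-01]), 'qvel': array([ 0.00023193, -0.00231931, -0.00254542, -0.00084179, -0.00157866,
       -0.00156912]), 'joint_efforts': array([ 2.15760556e-03, -4.32002449e+01, -2.44695926e+01,  7.19887996e-02,
        5.25960024e-02, -3.52438838e-05]), 'tool_pos': array([ 0.21437506, -0.47881709,  0.22611855]), 'tool_rot': array([-3.14020781e+00, -1.93113602e-04,  4.20813557e-01]), 'contact_force': array([-0.60757241,  0.07307182, -0.38306558]), 'torque': array([-0.00118025, -0.02005478,  0.01578326]), 'grip_force': 0.0, 'opening': 0.09186429008675401}
```

View pics/top0.png

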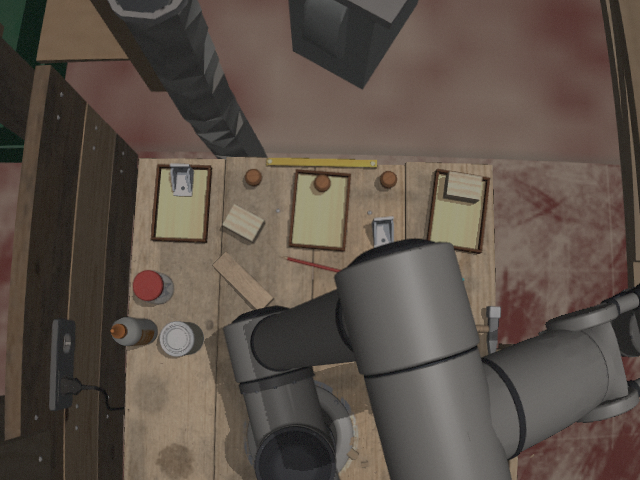

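View pics/side0.png

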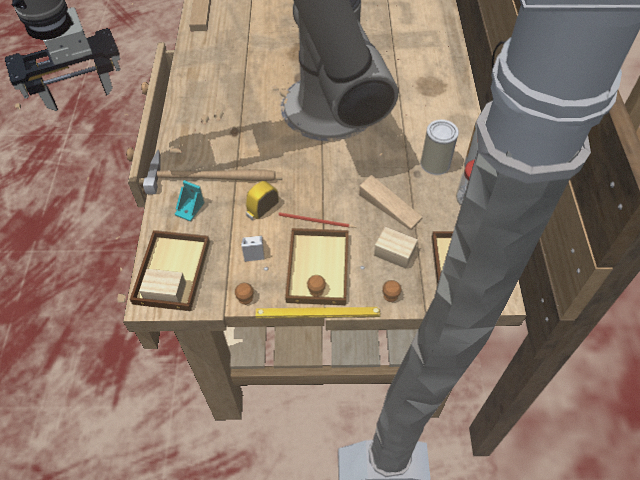

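```bash
cat > h.py <<'E'
from cell import robot, viewer
import numpy as np, cv2
def ray(n,uv):
    p=viewer.camera_params(n); K,k1,T=p["K"],p["k1"],p["T"]
    d=np.array([(uv[0]-K[0,2])/K[0,0],(uv[1]-K[1,2])/K[1,1]]); s=d.copy()
    for _ in range(20): s=d/(1+k1*(s@s))
    return T[:3,3],T[:3,:3]@np.array([s[0],s[1],1])
def plane(n,uv,z):
    o,d=ray(n,uv); return (o+d*(z-o[2])/d[2]).round(4)
def proj(n,P):
    p=viewer.camera_params(n); K,k1,T=p["K"],p["k1"],p["T"]
    c=T[:3,:3].T@(np.array(P)-T[:3,3]); s=c[:2]/c[2]; s=s*(1+k1*(s@s))
    return (K[:2,:2]@s+K[:2,2]).round(1)
def two(a,b):
    (o1,d1),(o2,d2)=ray("top",a),ray("side",b)
    t=np.linalg.lstsq(np.c_[d1,-d2],o2-o1,rcond=None)[0]
    return (o1+d1*t[0]).round(4),(o2+d2*t[1]).round(4)
E
python3 - <<'E'
from h import *
im=cv2.imread("pics/top0.png"); c=im[155:265,140:500]
cv2.imwrite("pics/c1.png",cv2.resize(c,(792,242),interpolation=cv2.INTER_CUBIC))
s=cv2.imread("pics/side0.png"); c=s[170:320,120:520]
cv2.imwrite("pics/c2.png",cv2.resize(c,(800,300),interpolation=cv2.INTER_CUBIC))
for n,i in(("top",im),("side",s)):
    h=cv2.cvtColor(i,cv2.COLOR_BGR2HSV)
    m=cv2.inRange(h,(3,110,50),(14,255,200)); 
    k,l,st,ce=cv2.connectedComponentsWithStats(m)
    for a,b in zip(st,ce):
        if 80<a[4]<2000: print(n,"knob?",a,b.round(1),plane(n,b,.024))
for v in[(182,203),(319,210),(458,210)]: print(plane("top",v,.022))
print(two((250,150),(450,240)))
for z in(.3,.6): print(z,[plane("side",v,z) for v in((450,240),(540,240),(490,120),(590,120))],[plane("top",v,z) for v in((180,70),(215,70),(228,155),(268,155))])
E
```

```text
top knob? [151 165  60  77 472] [182.2 207. ] [0.458  0.2543 0.024 ]
top knob? [245 169  16  17 207] [252.8 176.8] [0.5245 0.1098 0.024 ]
top knob? [428 169  20  72 171] [433.6 202.3] [ 0.479  -0.2651  0.024 ]
top knob? [289 170  62  81 735] [320.6 202.7] [ 0.4725 -0.0318  0.024 ]
top knob? [380 171  17  17 210] [388.2 178.7] [ 0.5265 -0.1707  0.024 ]
top knob? [454 177  36  76 211] [480.3 219.5] [ 0.4451 -0.3632  0.024 ]
top knob? [  0 257  12  21  81] [  4.2 265.5] [0.3239 0.6456 0.024 ]
top knob? [509 308  19  28 135] [518.  321.7] [ 0.2348 -0.4403  0.024 ]
top knob? [498 315  10  26  89] [501.9 326.7] [ 0.2246 -0.406   0.024 ]
top knob? [110 324  17  15 186] [118.3 330.7] [0.1986 0.3751 0.024 ]
top knob? [614 427  20  20 120] [624.1 438.3] [-0.0167 -0.6855  0.024 ]
top knob? [605 455  15  25 110] [613.8 467. ] [-0.0778 -0.6636  0.024 ]
side knob? [76 98 15 26 89] [ 82.  108.9] [ 0.0256 -0.5818  0.024 ]
side knob? [ 85 111  28  32 174] [ 99.9 126.7] [ 0.085 -0.528  0.024]
side knob? [279 213  70  14 225] [313.3 219.4] [ 0.3574 -0.0377  0.024 ]
side knob? [ 33 226  25  19  98] [ 46
[... 954 characters left out ...]
678 0.488  0.024 ]
[0.4667 0.2557 0.022 ]
[ 0.4576 -0.0288  0.022 ]
[ 0.4644 -0.3168  0.022 ]
(array([0.5295, 0.0972, 0.1997]), array([0.542 , 0.1865, 0.2141]))
0.3 [array([0.6005, 0.1644, 0.3   ]), array([0.6025, 0.2958, 0.3   ]), array([0.3576, 0.2634, 0.3   ]), array([0.3594, 0.4326, 0.3   ])] [array([0.6406, 0.2122, 0.3   ]), array([0.6403, 0.1517, 0.3   ]), array([0.4904, 0.1208, 0.3   ]), array([0.4914, 0.0555, 0.3   ])]
0.6 [array([0.8049, 0.0871, 0.6   ]), array([0.806 , 0.1651, 0.6   ]), array([0.6608, 0.1459, 0.6   ]), array([0.6618, 0.2463, 0.6   ])] [array([0.5069, 0.137 , 0.6   ]), array([0.5068, 0.0952, 0.6   ]), array([0.4033, 0.0739, 0.6   ]), array([0.4039, 0.0288, 0.6   ])]
```

View pics/c1.png

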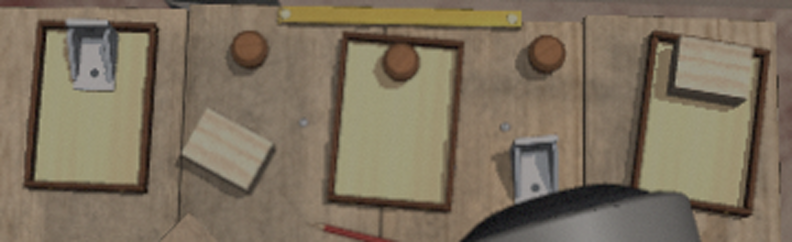

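View pics/c2.png

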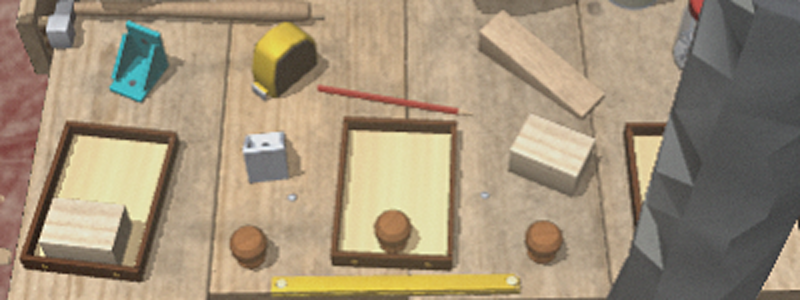

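Run:
```python
from h import *
def pl(n,a,b):
    o,d1=ray(n,a); _,d2=ray(n,b); m=np.cross(d1,d2); m/=np.linalg.norm(m); return m,m@o
m1,c1=pl("top",(150,2),(248,155)); m2,c2=pl("side",(572,5),(400,420))
for z in(-.3,0,.2,.4,.6,.8):
    xy=np.linalg.solve([m1[:2],m2[:2]],[c1-m1[2]*z,c2-m2[2]*z]); print(z,xy.round(3),proj("top",[*xy,z]),proj("side",[*xy,z]))
# tray inner floors
im=cv2.imread("pics/top0.png"); h=cv2.cvtColor(im,cv2.COLOR_BGR2HSV)
# tray rim outer corners from crop c1 (scale 2.2, offset 140,155)
T={"br":[(40,20),(158,27),(146,191),(26,186)],"kn":[(344,33),(465,42),(449,210),(328,202)],"bl":[(651,31),(770,50),(751,215),(632,192)],
}
for k,v in T.items():
    P=np.array([plane("top",(x/2.2+140,y/2.2+155),.022) for x,y in v]); print(k,P[:,:2].tolist(),P.mean(0), "axis",np.degrees(np.arctan2(*((P[0]+P[1]-P[2]-P[3])[1::-1]))).round(1))
B=[(208,108),(273,147),(250,190),(182,152)]
P=np.array([plane("top",(x/2.2+140,y/2.2+155),.04) for x,y in B]);print("block rough",P[:,:2].tolist())
S=[(529,115),(595,140),(578,167),(512,149)]
P=np.array([plane("side",(x/2+120,y/2+170),.04) for x,y in S]);print("block side",P[:,:2].tolist(),P.mean(0))
for v in[(514,142),(556,137)]: print("br upright top",plane("top",(v[0]/2.2+140,v[1]/2.2+155),.056))
for v in[(514,203),(556,199)]: print("br cheek foot",plane("top",(v[0]/2.2+140,v[1]/2.2+155),.006))
for v in[(250,182),(287,177)]: print("br side bottom",plane("side",(v[0]/2+120,v[1]/2+170),0))
for v in[(246,152),(286,149)]: print("br side top",plane("side",(v[0]/2+120,v[1]/2+170),.056))
```

```text
-0.3 [0.655 0.155] [250.4 158.8] [402.8 413.3]
0 [0.645 0.17 ] [228.8 125.1] [428.  353.1]
0.2 [0.638 0.18 ] [208.5  93.4] [451.9 295.8]
0.4 [0.631 0.19 ] [180.4  49.6] [485.5 215.2]
0.6 [0.623 0.2  ] [139.8 -14. ] [535.6  93.8]
0.8 [0.616 0.209] [  80.7 -107.5] [ 617.8 -107.6]
br [[0.5498, 0.3126], [0.5441, 0.1971], [0.3866, 0.2001], [0.3887, 0.315]] [0.4673 0.2562 0.022 ] axis -1.0
kn [[0.5412, 0.02], [0.535, -0.0942], [0.3752, -0.0814], [0.3802, 0.0303]] [ 0.4579   -0.031325  0.022   ] axis -4.1
bl [[0.5506, -0.2715], [0.5356, -0.3874], [0.376, -0.3647], [0.3955, -0.2516]] [ 0.464425 -0.3188    0.022   ] axis -7.7
block rough [[0.4627, 0.1429], [0.4274, 0.0813], [0.3871, 0.1009], [0.421, 0.1651]]
block side [[0.3913, 0.1045], [0.4225, 0.1673], [0.4539, 0.1477], [0.432, 0.085]] [0.424925 0.126125 0.04    ]
br upright top [ 0.4339 -0.138   0.056 ]
br upright top [ 0.4394 -0.1762  0.056 ]
br cheek foot [ 0.3852 -0.1428  0.006 ]
br cheek foot [ 0.3898 -0.1823  0.006 ]
br side bottom [ 0.441  -0.1752  0.    ]
br side bottom [ 0.4356 -0.1383  0.    ]
br side top [ 0.4424 -0.1729  0.056 ]
br side top [ 0.4395 -0.1345  0.056 ]
```

step_arm([
  {"delta_pos": [5, -3.3, 0], "dr": [0, 0, 3], "fingers": -1},
  {"delta_pos": [10, -6.6, 0], "dr": [0, 0, 6], "fingers": -1},
  {"delta_pos": [15, -10, 2], "dr": [0, 0, 9], "fingers": -1},
  {"delta_pos": [20, -13.3, 4], "dr": [0, 0, 12], "fingers": -1},
  {"delta_pos": [25, -16.6, 6], "dr": [0, 0, 16], "fingers": -1},
], newtons=30)

```text
time: 0.72
tool_pos: [0.3743, -0.2259, 0.167]
tool_rot: [3.141, -0.0, 0.139]
contact_force: [0.2, -0.3, -0.2]
opening: 0.0916
grip_force: 0.0
```

```bash
cat >> h.py <<'E'
from scipy.spatial.transform import Rotation as Ro
def go(x,y,z,yaw):
    o=robot.observe(); R=Ro.from_euler("xyz",o["tool_rot"]); W=Ro.from_euler("xyz",[np.pi,0,np.radians(yaw)])
    print("d",(R.inv().apply(np.array([x,y,z])-o["tool_pos"])*100).round(2),"dr",np.degrees((R.inv()*W).as_rotvec()).round(1),"at",o["tool_pos"].round(4),"t",round(o["time"],2))
def snap(name,cut=(190,170,290,150),k=2.7):
    for n in("top","side"):
        cv2.imwrite(f"pics/{n}{name}.png",viewer.read_camera(n)[:,:,::-1])
E
python3 - <<'E'
from h import *
snap("1")
t=cv2.imread("pics/top1.png")[150:330,130:500]; s=cv2.imread("pics/side1.png")[170:320,120:490]
cv2.imwrite("pics/m1.png",np.vstack([cv2.resize(t,(666,324),interpolation=cv2.INTER_CUBIC),cv2.resize(s,(666,270),interpolation=cv2.INTER_CUBIC)]))
for n in("top","side"):
    i=cv2.imread(f"pics/{n}1.png"); h=cv2.cvtColor(i,cv2.COLOR_BGR2HSV)
    # block top: by proximity to expected place
    c=proj(n,(.425,.125,.04)).astype(int); print(n,c,h[c[1]-2:c[1]+3:2,c[0]-2:c[0]+3:2].reshape(-1,3).tolist())
    m=cv2.inRange(h,(8,40,165),(25,130,255)); k,l,st,ce=cv2.connectedComponentsWithStats(m); L=l[c[1],c[0]]
    if L: 
        r=cv2.minAreaRect(np.argwhere(l==L)[:,::-1].astype(np.float32)); bp=cv2.boxPoints(r); print(st[L],r,[plane(n,b,.04)[:2].tolist() for b in bp],plane(n,r[0],.04))
go(.4215,-.159,.06,8)
E
```

```text
top [242 222] [[21, 45, 160], [19, 55, 157], [19, 57, 153], [22, 40, 159], [25, 38, 156], [19, 53, 158], [22, 36, 155], [23, 39, 157], [22, 36, 157]]
side [396 241] [[23, 35, 232], [20, 37, 234], [21, 43, 232], [21, 47, 232], [22, 37, 235], [21, 39, 231], [20, 49, 231], [19, 55, 229], [21, 46, 234]]
d [ 5.61 -5.5  10.57] dr [-0.3  0.1  0.4] at [ 0.3743 -0.2221  0.1656] t 0.82
```

View pics/m1.png

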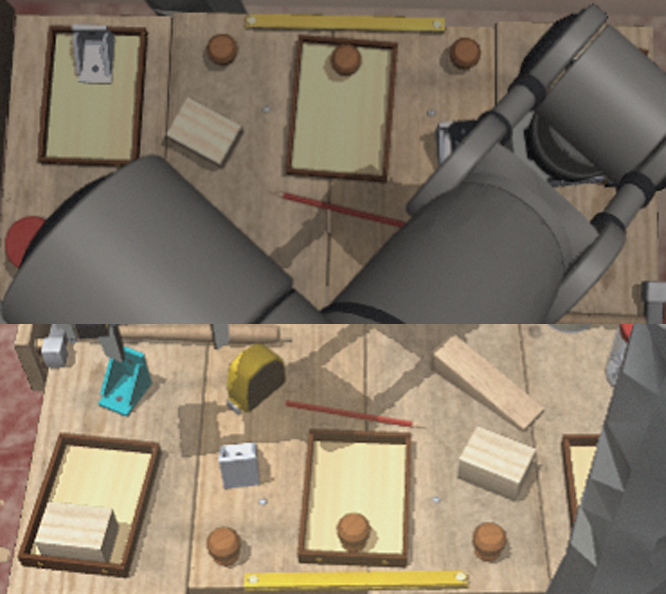

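step_arm([
  {"delta_pos": [2.8, -2.7, 1], "dr": [-0.3, 0.1, 0.4], "fingers": -1},
  {"delta_pos": [5.6, -5.5, 4], "dr": [-0.3, 0.1, 0.4], "fingers": -1},
  {"delta_pos": [5.6, -5.5, 8], "dr": [-0.3, 0.1, 0.4], "fingers": -1},
  {"delta_pos": [5.6, -5.5, 9], "dr": [-0.3, 0.1, 0.4], "fingers": -1},
  {"delta_pos": [5.6, -5.5, 9], "dr": [-0.3, 0.1, 0.4], "fingers": -1},
])

```text
time: 1.45
tool_pos: [0.4211, -0.1658, 0.0776]
tool_rot: [3.137, -0.001, 0.134]
contact_force: [-0.7, -0.4, 0.4]
opening: 0.0919
grip_force: 0.0
```

Run:
```python
from h import *
go(.4215,-.159,.007,8)
snap("2")
s=cv2.imread("pics/side2.png")[150:300,180:330]
cv2.imwrite("pics/m2.png",cv2.resize(s,(600,600),interpolation=cv2.INTER_CUBIC))
o=robot.observe()["tool_pos"]; print(proj("side",o))
```

```text
d [ 0.13 -0.71  7.06] dr [ 0.3 -0.1 -0.3] at [ 0.4211 -0.1658  0.0776] t 1.45
[245.8 230.4]
```

View pics/m2.png

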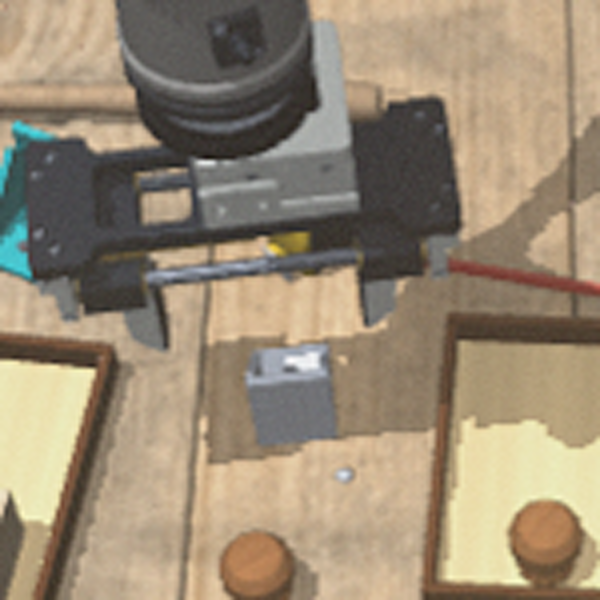

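step_arm([
  {"delta_pos": [0.1, -0.7, 0], "dr": [0.3, 0, -0.3], "fingers": -1},
  {"delta_pos": [0.1, -0.7, 3], "dr": [0.3, 0, -0.3], "fingers": -1},
  {"delta_pos": [0.1, -0.7, 6], "dr": [0.3, 0, -0.3], "fingers": -1},
  {"delta_pos": [0.1, -0.7, 7], "dr": [0.3, 0, -0.3], "fingers": -1},
  {"delta_pos": [0.1, -0.7, 7], "dr": [0.3, 0, -0.3], "fingers": 0.2},
])

```text
time: 2.17
tool_pos: [0.4216, -0.1585, 0.0077]
tool_rot: [-3.141, -0.002, 0.14]
contact_force: [-0.6, 1.2, -0.7]
opening: 0.0857
grip_force: 0.0
```

step_arm([
  {"delta_pos": [0, 0, 0], "dr": [0, 0, 0], "fingers": 1},
  {"delta_pos": [0, 0, 0], "dr": [0, 0, 0], "fingers": 1},
  {"delta_pos": [0, 0, 0], "dr": [0, 0, 0], "fingers": 1},
  {"delta_pos": [0, 0, 0], "dr": [0, 0, 0], "fingers": 1},
  {"delta_pos": [0, 0, 0], "dr": [0, 0, 0], "fingers": 1},
])

```text
time: 2.8
tool_pos: [0.4216, -0.1586, 0.0076]
tool_rot: [3.141, -0.002, 0.14]
contact_force: [-0.3, 0.6, 2.4]
opening: 0.0397
grip_force: 29.9
```

step_arm([
  {"delta_pos": [0, 0, -2], "dr": [0, 0, 0], "fingers": 1},
  {"delta_pos": [0, 0, -5], "dr": [0, 0, 0], "fingers": 1},
  {"delta_pos": [0, 0, -9], "dr": [0, 0, 0], "fingers": 1},
  {"delta_pos": [0, -3, -12], "dr": [0, 0, 0], "fingers": 1},
  {"delta_pos": [0, -7, -13], "dr": [0, 0, 0], "fingers": 1},
])

```text
time: 3.42
tool_pos: [0.4123, -0.0892, 0.1391]
tool_rot: [3.14, -0.005, 0.138]
contact_force: [0.1, 0.4, -1.0]
opening: 0.0398
grip_force: 29.9
```

Run:
```python
from h import *
print(robot.observe()["opening"]);go(.449,.256,.13,-1)
```

```text
0.039848030096912825
d [  8.39 -33.69   0.89] dr [ 0.1 -0.3  8.9] at [ 0.4123 -0.0892  0.1391] t 3.42
```

step_arm([
  {"delta_pos": [1.5, -5.5, 0], "dr": [0, 0, 2], "fingers": 1},
  {"delta_pos": [3, -11.5, 0], "dr": [0, 0, 4], "fingers": 1},
  {"delta_pos": [4.5, -17.5, 0], "dr": [0, 0, 6], "fingers": 1},
  {"delta_pos": [6, -23.5, 0], "dr": [0, 0, 8], "fingers": 1},
  {"delta_pos": [7.2, -29, 0], "dr": [0, 0, 9], "fingers": 1},
])

```text
time: 4.05
tool_pos: [0.4422, 0.2102, 0.1374]
tool_rot: [-3.142, -0.002, -0.017]
contact_force: [0.9, -0.3, -0.8]
opening: 0.0396
grip_force: 29.9
```

Run:
```python
from h import *
print(robot.observe()["opening"]);go(.449,.256,.06,-1)
```

```text
0.039583407894653165
d [ 0.59 -4.6   7.75] dr [-0.  -0.1 -0. ] at [0.4422 0.2102 0.1374] t 4.05
```

step_arm([
  {"delta_pos": [0.6, -3, 0], "dr": [0, 0, 0], "fingers": 1},
  {"delta_pos": [0.6, -4.6, 2], "dr": [0, 0, 0], "fingers": 1},
  {"delta_pos": [0.6, -4.6, 5], "dr": [0, 0, 0], "fingers": 1},
  {"delta_pos": [0.6, -4.6, 7.7], "dr": [0, 0, 0], "fingers": 1},
  {"delta_pos": [0.6, -4.6, 7.7], "dr": [0, 0, 0], "fingers": 1},
])

```text
time: 4.68
tool_pos: [0.4476, 0.2533, 0.0587]
tool_rot: [3.14, 0.003, -0.017]
contact_force: [0.1, -0.4, -1.5]
opening: 0.0398
grip_force: 29.9
```

Run:
```python
from h import *
snap("3");go(.449,.256,.014,-1)
t=cv2.imread("pics/top3.png")[140:280,130:330]; s=cv2.imread("pics/side3.png")[150:330,350:550]
cv2.imwrite("pics/m3.png",np.hstack([cv2.resize(t,(400,280)),cv2.resize(s[20:160],(400,280))]))
```

```text
d [-0.07 -0.2   4.71] dr [-0.  -0.1  0. ] at [0.4496 0.2539 0.0611] t 4.78
```

View pics/m3.png

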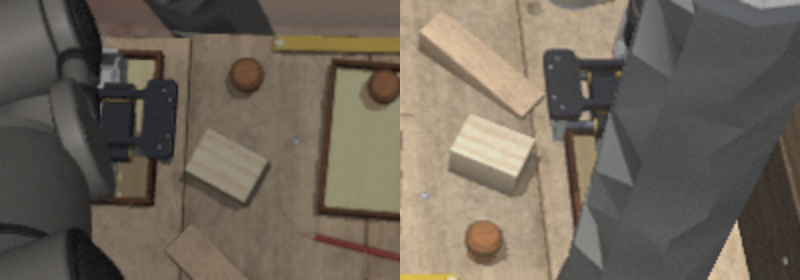

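step_arm([
  {"delta_pos": [0, -0.2, 2], "dr": [0, 0, 0], "fingers": 1},
  {"delta_pos": [0, -0.2, 3.5], "dr": [0, 0, 0], "fingers": 1},
  {"delta_pos": [0, -0.2, 4.4], "dr": [0, 0, 0], "fingers": 1},
  {"delta_pos": [0, -0.2, 4.7], "dr": [0, 0, 0], "fingers": 1},
  {"delta_pos": [0, -0.2, 4.75], "dr": [0, 0, 0], "fingers": 1},
])

```text
time: 5.4
tool_pos: [0.4497, 0.2559, 0.0132]
tool_rot: [-3.141, -0.002, -0.017]
contact_force: [0.4, 0.3, -1.2]
opening: 0.04
grip_force: 29.9
```

step_arm([
  {"delta_pos": [0, 0, 0.1], "dr": [0, 0, 0], "fingers": 1},
  {"delta_pos": [0, 0, 0.1], "dr": [0, 0, 0], "fingers": 1},
  {"delta_pos": [0, 0, 0.1], "dr": [0, 0, 0], "fingers": -0.15},
  {"delta_pos": [0, 0, 0.1], "dr": [0, 0, 0], "fingers": -0.15},
  {"delta_pos": [0, 0, 0.1], "dr": [0, 0, 0], "fingers": -0.15},
])

```text
time: 6.02
tool_pos: [0.4494, 0.2559, 0.0121]
tool_rot: [-3.141, -0.002, -0.017]
contact_force: [-0.3, 0.0, -0.3]
opening: 0.0527
grip_force: 0.0
```

step_arm([
  {"delta_pos": [0, 0, -0.5], "dr": [0, 0, 0], "fingers": -0.15},
  {"delta_pos": [0, 0, -3], "dr": [0, 0, 0], "fingers": -0.15},
  {"delta_pos": [0, 0, -6], "dr": [0, 0, 0], "fingers": -0.15},
  {"delta_pos": [0, 0, -9], "dr": [0, 0, 0], "fingers": -0.3},
  {"delta_pos": [0, 0, -12], "dr": [0, 0, 0], "fingers": -0.4},
])

```text
time: 6.65
tool_pos: [0.4491, 0.2558, 0.1334]
tool_rot: [-3.141, -0.002, -0.017]
contact_force: [0.0, 0.2, -0.1]
opening: 0.0632
grip_force: 0.0
```

step_arm([
  {"delta_pos": [0, 4, 0], "dr": [0, 0, -1], "fingers": -0.4},
  {"delta_pos": [0, 9, 0], "dr": [0, 0, -3], "fingers": -0.4},
  {"delta_pos": [2, 14.5, 0], "dr": [0, 0, -6], "fingers": -0.4},
  {"delta_pos": [5, 14.5, 0], "dr": [0, 0, -6], "fingers": -0.4},
  {"delta_pos": [7.5, 14.5, 2], "dr": [0, 0, -6], "fingers": -0.4},
])

```text
time: 7.28
tool_pos: [0.5241, 0.1086, 0.1138]
tool_rot: [3.142, -0.006, 0.085]
contact_force: [-0.6, -0.3, 0.5]
opening: 0.0645
grip_force: 0.0
```

Run:
```python
from h import *
print("ruler",plane("top",(270,167),0),plane("top",(375,168),0))
snap("4");go(.5245,.1097,.006,5)
t=cv2.imread("pics/top4.png")[140:260,130:500]; s=cv2.imread("pics/side4.png")[170:320,120:520]
cv2.imwrite("pics/m4.png",np.vstack([cv2.resize(t,(740,240)),cv2.resize(s,(740,300))]))
```

```text
ruler [0.5526 0.0769 0.    ] [ 0.5553 -0.1453  0.    ]
d [ 0.18 -0.06 10.48] dr [ 0.  -0.  -0.1] at [0.5227 0.109  0.1108] t 7.38
```

View pics/m4.png

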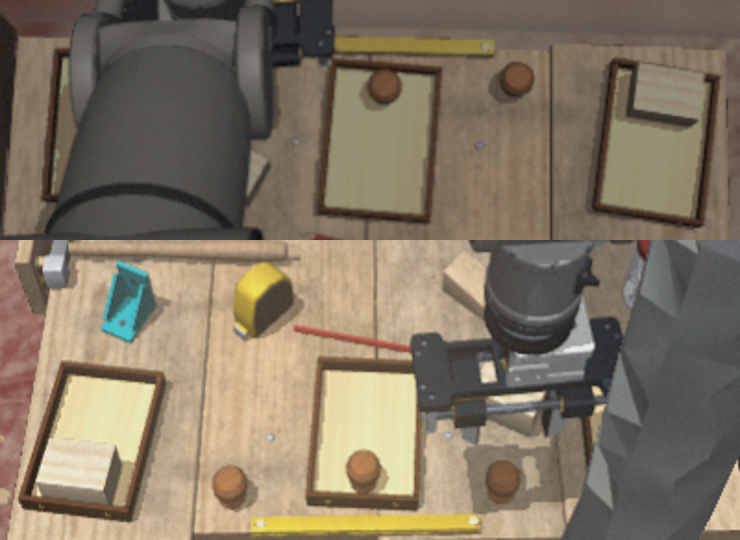

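Hand stands over knob A (side crop 503,480), with the bench clear around it. Down and grip.

step_arm([
  {"delta_pos": [0.2, 0, 3], "dr": [0, 0, 0], "fingers": -0.4},
  {"delta_pos": [0.2, 0, 6], "dr": [0, 0, 0], "fingers": -0.4},
  {"delta_pos": [0.2, 0, 9], "dr": [0, 0, 0], "fingers": -0.4},
  {"delta_pos": [0.2, 0, 10.4], "dr": [0, 0, 0], "fingers": -0.4},
  {"delta_pos": [0.2, 0, 10.4], "dr": [0, 0, 0], "fingers": -0.4},
])

```text
time: 8.0
tool_pos: [0.5232, 0.1099, 0.0081]
tool_rot: [-3.142, -0.0, 0.088]
contact_force: [-0.2, 0.0, -0.0]
opening: 0.0641
grip_force: 0.0
```

step_arm([
  {"delta_pos": [0, 0, 0], "dr": [0, 0, 0], "fingers": 1},
  {"delta_pos": [0, 0, 0], "dr": [0, 0, 0], "fingers": 1},
  {"delta_pos": [0, 0, 0], "dr": [0, 0, 0], "fingers": 1},
  {"delta_pos": [0, 0, 0], "dr": [0, 0, 0], "fingers": 1},
  {"delta_pos": [0, 0, 0], "dr": [0, 0, 0], "fingers": 1},
], newtons=15)

```text
time: 8.62
tool_pos: [0.5243, 0.1098, 0.0087]
tool_rot: [3.142, -0.003, 0.087]
contact_force: [-1.6, -0.4, 5.5]
opening: 0.0346
grip_force: 15.0
```

step_arm([
  {"delta_pos": [0, 0, -1], "dr": [0, 0, 0], "fingers": 1},
  {"delta_pos": [0, 0, -3], "dr": [0, 0, 0], "fingers": 1},
  {"delta_pos": [0, 0, -5.5], "dr": [0, 0, 0], "fingers": 1},
  {"delta_pos": [0, 0, -8], "dr": [0, 0, 0], "fingers": 1},
  {"delta_pos": [0, 0, -9], "dr": [0, 0, 0], "fingers": 1},
])

```text
time: 9.25
tool_pos: [0.5244, 0.1099, 0.0998]
tool_rot: [3.142, -0.004, 0.087]
contact_force: [0.1, -0.3, -0.3]
opening: 0.0349
grip_force: 15.0
```

Run:
```python
from h import *
c,s=np.cos(np.radians(-4)),np.sin(np.radians(-4))
for a in((-.035,.022),(-.035,-.024)): print(.458+c*a[0]-s*a[1],-.031+s*a[0]+c*a[1])
go(.4246,-.006,.095,-4)
```

```text
0.42461990066327693 -0.006612114313239485
0.42141110287104716 -0.0525000606251914
d [-10.96  10.67   0.44] dr [-0.  -0.2  9. ] at [0.5244 0.1099 0.0998] t 9.25
```

step_arm([
  {"delta_pos": [-2, 3.3, 0], "dr": [0, 0, 2], "fingers": 1},
  {"delta_pos": [-4, 7, 0], "dr": [0, 0, 4], "fingers": 1},
  {"delta_pos": [-6, 10.5, 0], "dr": [0, 0, 7], "fingers": 1},
  {"delta_pos": [-7.8, 13.5, 0], "dr": [0, 0, 9], "fingers": 1},
  {"delta_pos": [-7.8, 13.5, 1], "dr": [0, 0, 9], "fingers": 1},
])

```text
time: 9.88
tool_pos: [0.4573, -0.0331, 0.0881]
tool_rot: [-3.142, -0.002, -0.073]
contact_force: [0.6, 0.9, -0.5]
opening: 0.0345
grip_force: 15.0
```

Run:
```python
from h import *
go(.458,-.031,.0137,-4)
snap("5")
s=cv2.imread("pics/side5.png")[170:320,220:420]
cv2.imwrite("pics/m5.png",cv2.resize(s,(800,600),interpolation=cv2.INTER_CUBIC))
```

```text
d [ 0.04 -0.21  7.44] dr [-0.  -0.1 -0.2] at [ 0.4573 -0.0331  0.0881] t 9.88
```

View pics/m5.png

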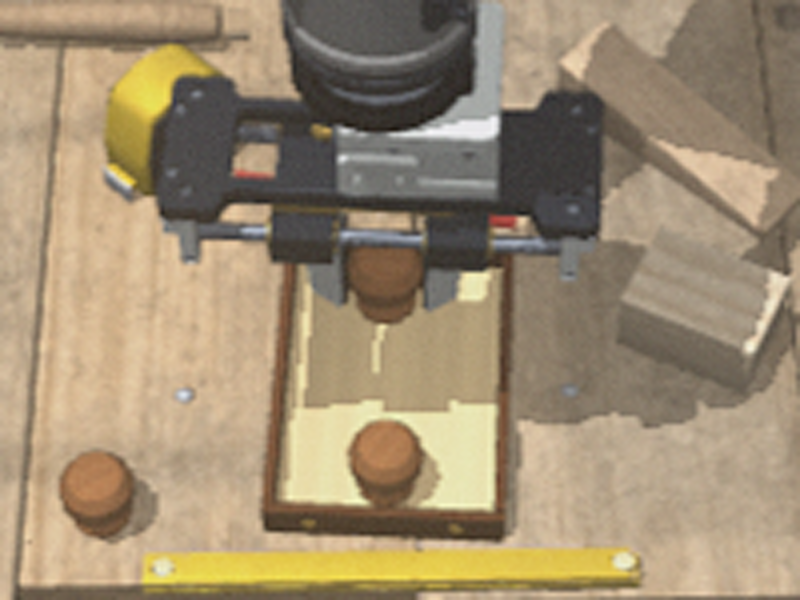

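Knob is held upright over the tray's middle line (crop 385,285). Lower.

step_arm([
  {"delta_pos": [0, -0.2, 2.5], "dr": [0, 0, 0], "fingers": 1},
  {"delta_pos": [0, -0.2, 5], "dr": [0, 0, 0], "fingers": 1},
  {"delta_pos": [0, -0.2, 6.5], "dr": [0, 0, 0], "fingers": 1},
  {"delta_pos": [0, -0.2, 7.2], "dr": [0, 0, 0], "fingers": 1},
  {"delta_pos": [0, -0.2, 7.4], "dr": [0, 0, 0], "fingers": 1},
])

```text
time: 10.6
tool_pos: [0.4583, -0.029, 0.0138]
tool_rot: [-3.141, -0.001, -0.069]
contact_force: [0.0, 0.2, 0.4]
opening: 0.0347
grip_force: 15.0
```

step_arm([
  {"delta_pos": [0, 0, 0.05], "dr": [0, 0, 0], "fingers": 1},
  {"delta_pos": [0, 0, 0.05], "dr": [0, 0, 0], "fingers": 0},
  {"delta_pos": [0, 0, 0.05], "dr": [0, 0, 0], "fingers": -0.2},
  {"delta_pos": [0, 0, 0.05], "dr": [0, 0, 0], "fingers": -0.2},
  {"delta_pos": [0, 0, 0.05], "dr": [0, 0, 0], "fingers": -0.2},
])

```text
time: 11.22
tool_pos: [0.4582, -0.0296, 0.0137]
tool_rot: [-3.141, -0.002, -0.07]
contact_force: [-0.3, -0.3, -0.4]
opening: 0.0547
grip_force: 0.0
```

step_arm([
  {"delta_pos": [0, 0, -1], "dr": [0, 0, 0], "fingers": -0.2},
  {"delta_pos": [0, 0, -4], "dr": [0, 0, 0], "fingers": -0.2},
  {"delta_pos": [0, 0, -7], "dr": [0, 0, 0], "fingers": -0.3},
  {"delta_pos": [0, 0, -9], "dr": [0, 0, 0], "fingers": -0.4},
  {"delta_pos": [0, 0, -10], "dr": [0, 0, 0], "fingers": -0.4},
])

```text
time: 11.85
tool_pos: [0.4585, -0.0296, 0.1151]
tool_rot: [3.142, -0.004, -0.07]
contact_force: [0.1, 0.2, 0.1]
opening: 0.0642
grip_force: 0.0
```

Run:
```python
from h import *
go(.5264,-.1706,.09,-5)
```

```text
d [ 7.75 13.59  2.55] dr [ 0.  -0.2  1. ] at [ 0.4585 -0.0296  0.1151] t 11.85
```

step_arm([
  {"delta_pos": [2, 3.4, 0], "dr": [0, 0, 1], "fingers": -0.4},
  {"delta_pos": [4, 7, 0], "dr": [0, 0, 1], "fingers": -0.4},
  {"delta_pos": [6, 10.5, 0], "dr": [0, 0, 1], "fingers": -0.4},
  {"delta_pos": [7.7, 13.6, 0], "dr": [0, 0, 1], "fingers": -0.4},
  {"delta_pos": [7.7, 13.6, 2.5], "dr": [0, 0, 1], "fingers": -0.4},
])

```text
time: 12.48
tool_pos: [0.5273, -0.1735, 0.0895]
tool_rot: [3.14, -0.006, -0.09]
contact_force: [0.4, 0.5, -0.6]
opening: 0.0643
grip_force: 0.0
```

Run:
```python
from h import *
snap("6"); go(.5264,-.1706,.005,-5)
for n in("top","side"):
  h=cv2.cvtColor(cv2.imread(f"pics/{n}6.png"),cv2.COLOR_BGR2HSV); m=cv2.inRange(h,(3,110,50),(14,255,200)); k,l,st,ce=cv2.connectedComponentsWithStats(m)
  for a,b in zip(st,ce):
    p=plane(n,b,.024)
    if 100<a[4]<500 and .35<p[0]<.6 and abs(p[1])<.25: print(n,a,p, plane(n,b,.029))
```

```text
d [0.32 0.03 8.11] dr [-0.1  0.2 -0. ] at [ 0.5235 -0.1702  0.0861] t 12.57
top [315 175  15  17 197] [ 0.515  -0.0337  0.024 ] [ 0.5138 -0.0337  0.029 ]
side [279 212  70  15 212] [ 0.3576 -0.0363  0.024 ] [ 0.3613 -0.0362  0.029 ]
side [433 232  20  48 136] [0.4367 0.2074 0.024 ] [0.44   0.2062 0.029 ]
side [330 234  18  67 155] [0.4867 0.0206 0.024 ] [0.4898 0.0203 0.029 ]
side [310 251  16  21 193] [ 0.4556 -0.029   0.024 ] [ 0.4588 -0.029   0.029 ]
side [308 276  17  22 197] [ 0.5121 -0.0337  0.024 ] [ 0.515  -0.0337  0.029 ]
side [235 283  18  21 251] [ 0.5274 -0.1697  0.024 ] [ 0.5302 -0.169   0.029 ]
```

Knob A stands at (0.458,-0.029). Grip B.

step_arm([
  {"delta_pos": [0.3, 0, 3], "dr": [0, 0, 0], "fingers": -0.4},
  {"delta_pos": [0.3, 0, 6], "dr": [0, 0, 0], "fingers": -0.4},
  {"delta_pos": [0.3, 0, 7.5], "dr": [0, 0, 0], "fingers": -0.4},
  {"delta_pos": [0.3, 0, 8.1], "dr": [0, 0, 0], "fingers": -0.4},
  {"delta_pos": [0.3, 0, 8.1], "dr": [0, 0, 0], "fingers": -0.4},
])

```text
time: 13.2
tool_pos: [0.5288, -0.1708, 0.0082]
tool_rot: [-3.141, -0.002, -0.087]
contact_force: [0.5, 0.6, 0.2]
opening: 0.0644
grip_force: 0.0
```

step_arm([
  {"delta_pos": [0, 0, 0], "dr": [0, 0, 0], "fingers": 1},
  {"delta_pos": [0, 0, 0], "dr": [0, 0, 0], "fingers": 1},
  {"delta_pos": [0, 0, 0], "dr": [0, 0, 0], "fingers": 1},
  {"delta_pos": [0, 0, 0], "dr": [0, 0, 0], "fingers": 1},
  {"delta_pos": [0, 0, 0], "dr": [0, 0, 0], "fingers": 1},
])

```text
time: 13.82
tool_pos: [0.5287, -0.1709, 0.008]
tool_rot: [-3.141, -0.002, -0.087]
contact_force: [-0.9, -0.0, 3.1]
opening: 0.0344
grip_force: 15.0
```

step_arm([
  {"delta_pos": [0, 0, -1], "dr": [0, 0, 0], "fingers": 1},
  {"delta_pos": [0, 0, -3], "dr": [0, 0, 0], "fingers": 1},
  {"delta_pos": [0, 0, -5.5], "dr": [0, 0, 0], "fingers": 1},
  {"delta_pos": [0, 0, -8], "dr": [0, 0, 0], "fingers": 1},
  {"delta_pos": [0, 0, -9], "dr": [0, 0, 0], "fingers": 1},
])

```text
time: 14.45
tool_pos: [0.529, -0.1711, 0.0994]
tool_rot: [3.141, -0.004, -0.087]
contact_force: [-0.2, 0.9, -0.2]
opening: 0.0347
grip_force: 15.0
```

Run:
```python
from h import *
print(robot.observe()["opening"]);go(.409,-.028,.095,-4)
```

```text
0.03468996458316912
d [-13.2  -13.21   0.38] dr [ 0.  -0.2 -1. ] at [ 0.529  -0.1711  0.0994] t 14.45
```

step_arm([
  {"delta_pos": [-3, -3, 0], "dr": [0, 0, 0], "fingers": 1},
  {"delta_pos": [-6.5, -6.5, 0], "dr": [0, 0, 0], "fingers": 1},
  {"delta_pos": [-10, -10, 0], "dr": [0, 0, -1], "fingers": 1},
  {"delta_pos": [-13, -13.2, 0], "dr": [0, 0, -1], "fingers": 1},
  {"delta_pos": [-13, -13.2, 1], "dr": [0, 0, -1], "fingers": 1},
])

```text
time: 15.08
tool_pos: [0.4084, -0.0262, 0.0875]
tool_rot: [-3.141, -0.001, -0.067]
contact_force: [0.3, -0.4, -0.8]
opening: 0.0347
grip_force: 15.0
```

step_arm([
  {"delta_pos": [0, 0, 0], "dr": [0, 0, 0], "fingers": 1},
  {"delta_pos": [0, 0, 2], "dr": [0, 0, 0], "fingers": 1},
  {"delta_pos": [0, 0, 3], "dr": [0, 0, 0], "fingers": 1},
  {"delta_pos": [0, 0, 3], "dr": [0, 0, 0], "fingers": 1},
  {"delta_pos": [0, 0, 3], "dr": [0, 0, 0], "fingers": 1},
])

```text
time: 15.7
tool_pos: [0.4108, -0.0283, 0.0577]
tool_rot: [-3.141, -0.002, -0.07]
contact_force: [0.7, 0.7, 0.0]
opening: 0.0347
grip_force: 15.0
```

Run:
```python
from h import *
go(.411,-.028,.013,-4)
```

```text
d [ 0.   -0.03  4.47] dr [-0.  -0.1 -0. ] at [ 0.4108 -0.0283  0.0577] t 15.7
```

step_arm([
  {"delta_pos": [0, 0, 2], "dr": [0, 0, 0], "fingers": 1},
  {"delta_pos": [0, 0, 3.5], "dr": [0, 0, 0], "fingers": 1},
  {"delta_pos": [0, 0, 4.2], "dr": [0, 0, 0], "fingers": 1},
  {"delta_pos": [0, 0, 4.4], "dr": [0, 0, 0], "fingers": 1},
  {"delta_pos": [0, 0, 4.45], "dr": [0, 0, 0], "fingers": 1},
])

```text
time: 16.32
tool_pos: [0.4108, -0.0281, 0.0133]
tool_rot: [-3.141, -0.002, -0.07]
contact_force: [-0.0, -0.1, -0.8]
opening: 0.0347
grip_force: 15.0
```

step_arm([
  {"delta_pos": [0, 0, 0.05], "dr": [0, 0, 0], "fingers": 1},
  {"delta_pos": [0, 0, 0.05], "dr": [0, 0, 0], "fingers": 0},
  {"delta_pos": [0, 0, 0.05], "dr": [0, 0, 0], "fingers": -0.2},
  {"delta_pos": [0, 0, 0.05], "dr": [0, 0, 0], "fingers": -0.2},
  {"delta_pos": [0, 0, 0.05], "dr": [0, 0, 0], "fingers": -0.2},
])

```text
time: 16.95
tool_pos: [0.4105, -0.028, 0.0125]
tool_rot: [-3.141, -0.002, -0.07]
contact_force: [-0.1, 0.0, -0.6]
opening: 0.0548
grip_force: 0.0
```

step_arm([
  {"delta_pos": [0, 0, -1], "dr": [0, 0, 0], "fingers": -0.2},
  {"delta_pos": [0, 0, -4], "dr": [0, 0, 0], "fingers": -0.2},
  {"delta_pos": [0, 0, -7], "dr": [0, 0, 0], "fingers": -0.3},
  {"delta_pos": [0, 0, -10], "dr": [0, 0, 0], "fingers": -1},
  {"delta_pos": [0, 0, -12], "dr": [0, 0, 0], "fingers": -1},
])

```text
time: 17.58
tool_pos: [0.4106, -0.0281, 0.1345]
tool_rot: [3.141, -0.004, -0.07]
contact_force: [1.0, 0.5, 0.1]
opening: 0.0749
grip_force: 0.0
```

Run:
```python
from h import *
snap("7"); go(.425,.125,.11,62)
for n in("top","side"):
    i=cv2.imread(f"pics/{n}7.png"); h=cv2.cvtColor(i,cv2.COLOR_BGR2HSV)
    c=proj(n,(.425,.125,.04)).astype(int); print(n,c,h[c[1],c[0]])
t=cv2.imread("pics/top7.png")[140:260,130:430]; s=cv2.imread("pics/side7.png")[170:320,220:520]
cv2.imwrite("pics/m7.png",np.vstack([cv2.resize(t,(600,240)),cv2.resize(s,(600,300))]))
```

```text
d [  0.26 -15.39   2.47] dr [  0.3  -0.3 -66. ] at [ 0.4115 -0.0283  0.1348] t 17.68
top [242 222] [ 22  42 141]
side [396 241] [ 19  49 162]
```

View pics/m7.png

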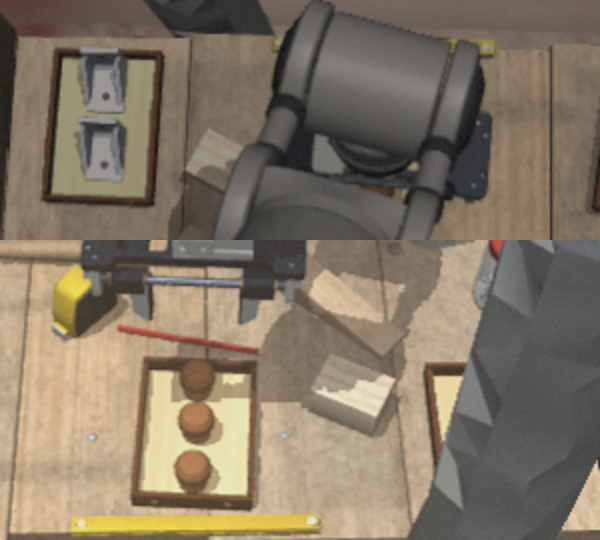

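Run:
```python
from h import *
for z in (0,.02): print(z,[plane("side",v,z)[:2].tolist() for v in((421,217),(410,227),(368,176),(360,188))],[plane("top",v,z)[:2].tolist() for v in((222,254),(213,265))])
i=cv2.imread("pics/top0.png")[200:310,205:280]; cv2.imwrite("pics/m8.png",cv2.resize(i,(409,600),interpolation=cv2.INTER_CUBIC))
# block top edges in the top view
h=cv2.cvtColor(cv2.imread("pics/top0.png"),cv2.COLOR_BGR2HSV)[200:250,218:270]
print(h[22,:,2].tolist())
```

```text
0 [[0.3369, 0.1882], [0.3623, 0.1627], [0.223, 0.083], [0.2567, 0.0638]] [[0.365, 0.1701], [0.3416, 0.1879]]
0.02 [[0.3516, 0.1841], [0.3766, 0.1591], [0.24, 0.0809], [0.273, 0.0621]] [[0.3625, 0.167], [0.3395, 0.1845]]
[125, 122, 130, 121, 71, 129, 155, 153, 157, 156, 154, 153, 152, 154, 155, 157, 158, 155, 156, 156, 155, 158, 156, 156, 156, 156, 156, 155, 155, 155, 155, 156, 156, 156, 157, 157, 157, 155, 155, 157, 157, 157, 153, 149, 119, 74, 72, 106, 128, 131, 124, 125]
```

View pics/m8.png

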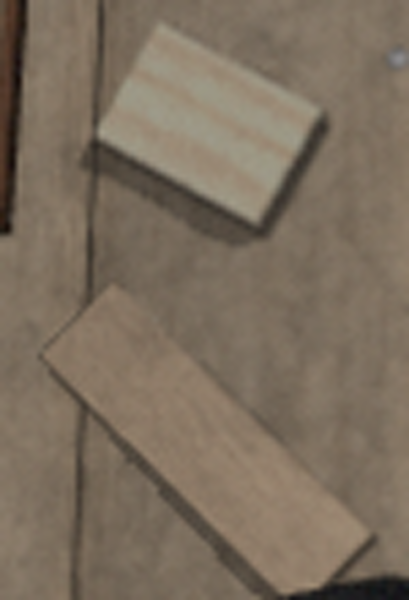

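Run:
```python
from h import *
P=np.array([plane("top",(x/5.45+205,y/5.45+200),.04) for x,y in((162,22),(325,112),(262,228),(98,138))]); print(P,P.mean(0))
e=(P[0]-P[1]+P[3]-P[2]); print(np.degrees(np.arctan2(e[1],e[0])),np.linalg.norm(e)/2); e=(P[0]+P[1]-P[3]-P[2]); print(np.degrees(np.arctan2(e[1],e[0])),np.linalg.norm(e)/2)
```

```text
[[0.4628 0.1425 0.04  ]
 [0.43   0.0803 0.04  ]
 [0.3862 0.102  0.04  ]
 [0.4185 0.1645 0.04  ]] [0.424375 0.122325 0.04    ]
62.433057987166706 0.0703350908153249
-26.382664136653297 0.049171383954491284
```

step_arm([
  {"delta_pos": [0.2, -4, 0], "dr": [0, 0, -10], "fingers": -0.4},
  {"delta_pos": [0.2, -8, 0], "dr": [0, 0, -20], "fingers": -0.4},
  {"delta_pos": [0.2, -12, 0], "dr": [0, 0, -30], "fingers": -0.4},
  {"delta_pos": [0.2, -15.4, 0], "dr": [0, 0, -40], "fingers": -0.4},
  {"delta_pos": [0.2, -15.4, 0], "dr": [0, 0, -50], "fingers": -0.4},
])

```text
time: 18.3
tool_pos: [0.4224, 0.1273, 0.1317]
tool_rot: [3.141, -0.001, 0.812]
contact_force: [-0.7, -0.7, -0.4]
opening: 0.0644
grip_force: 0.0
```

Run:
```python
from h import *
go(.425,.1235,.08,62)
```

```text
d [-0.1   0.45  5.18] dr [  0.   -0.  -15.5] at [0.4224 0.1273 0.1317] t 18.3
```

step_arm([
  {"delta_pos": [-0.1, 0.45, 1], "dr": [0, 0, -8], "fingers": -0.4},
  {"delta_pos": [-0.1, 0.45, 3], "dr": [0, 0, -16], "fingers": -0.4},
  {"delta_pos": [-0.1, 0.45, 5], "dr": [0, 0, -16], "fingers": -0.4},
  {"delta_pos": [-0.1, 0.45, 6.5], "dr": [0, 0, -16], "fingers": -0.4},
  {"delta_pos": [-0.1, 0.45, 6.5], "dr": [0, 0, -16], "fingers": -0.4},
])

```text
time: 18.92
tool_pos: [0.4243, 0.1215, 0.0662]
tool_rot: [-3.14, 0.001, 1.082]
contact_force: [0.3, 0.2, 0.2]
opening: 0.0642
grip_force: 0.0
```

Run:
```python
from h import *
snap("8");go(.4248,.1233,.006,62.5)
s=cv2.imread("pics/side8.png")[160:300,320:480]
cv2.imwrite("pics/m9.png",cv2.resize(s,(640,560),interpolation=cv2.INTER_CUBIC))
```

```text
d [ 0.11 -0.15  6.15] dr [ 0.1 -0.  -0.5] at [0.4255 0.1216 0.0675] t 19.02
```

View pics/m9.png

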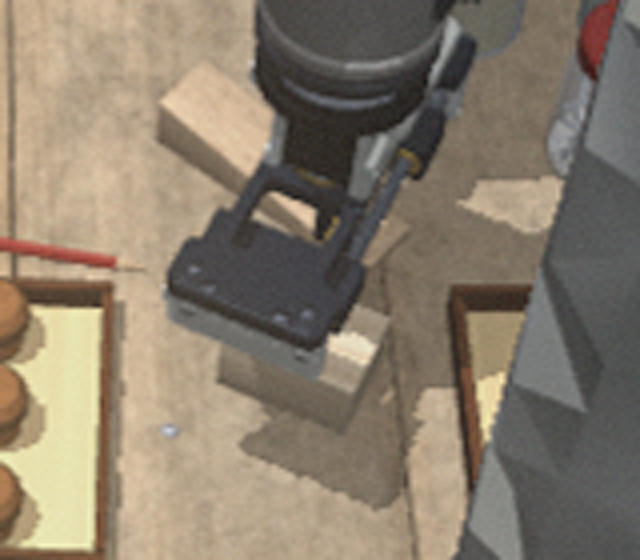

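step_arm([
  {"delta_pos": [0.1, -0.15, 1], "dr": [0, 0, 0], "fingers": -0.4},
  {"delta_pos": [0.1, -0.15, 2.5], "dr": [0, 0, 0], "fingers": -0.4},
  {"delta_pos": [0.1, -0.15, 4], "dr": [0, 0, 0], "fingers": -0.4},
  {"delta_pos": [0.1, -0.15, 5.5], "dr": [0, 0, 0], "fingers": -0.4},
  {"delta_pos": [0.1, -0.15, 6], "dr": [0, 0, 0], "fingers": -0.4},
])

```text
time: 19.65
tool_pos: [0.4244, 0.1233, 0.0068]
tool_rot: [3.141, -0.0, 1.082]
contact_force: [-0.5, -0.9, -0.5]
opening: 0.0642
grip_force: 0.0
```

step_arm([
  {"delta_pos": [0, 0, 0], "dr": [0, 0, 0], "fingers": 1},
  {"delta_pos": [0, 0, 0], "dr": [0, 0, 0], "fingers": 1},
  {"delta_pos": [0, 0, 0], "dr": [0, 0, 0], "fingers": 1},
  {"delta_pos": [0, 0, 0], "dr": [0, 0, 0], "fingers": 1},
  {"delta_pos": [0, 0, 0], "dr": [0, 0, 0], "fingers": 1},
], newtons=25)

```text
time: 20.27
tool_pos: [0.4252, 0.1233, 0.0079]
tool_rot: [3.139, -0.001, 1.082]
contact_force: [-0.9, -1.1, 5.4]
opening: 0.0497
grip_force: 25.0
```

step_arm([
  {"delta_pos": [0, 0, -1], "dr": [0, 0, 0], "fingers": 1},
  {"delta_pos": [0, 0, -4], "dr": [0, 0, 0], "fingers": 1},
  {"delta_pos": [0, 0, -8], "dr": [0, 0, 0], "fingers": 1},
  {"delta_pos": [0, 0, -12], "dr": [0, 0, 4], "fingers": 1},
  {"delta_pos": [0, 0, -13], "dr": [0, 0, 12], "fingers": 1},
])

```text
time: 20.9
tool_pos: [0.4258, 0.1234, 0.1405]
tool_rot: [3.137, -0.005, 0.869]
contact_force: [-0.5, 0.4, -1.8]
opening: 0.0496
grip_force: 24.9
```

Run:
```python
from h import *
print(robot.observe()["opening"]);go(.4386,-.3153,.13,-8)
```

```text
0.04959622023835011
d [-32.68  29.29   1.02] dr [ 0.1 -0.4 57.8] at [0.4258 0.1234 0.1405] t 20.9
```

step_arm([
  {"delta_pos": [-4, 3.6, 0], "dr": [0, 0, 9], "fingers": 1},
  {"delta_pos": [-8, 7.2, 0], "dr": [0, 0, 19], "fingers": 1},
  {"delta_pos": [-12, 10.8, 0], "dr": [0, 0, 29], "fingers": 1},
  {"delta_pos": [-16, 14.4, 0], "dr": [0, 0, 39], "fingers": 1},
  {"delta_pos": [-20, 18, 0], "dr": [0, 0, 49], "fingers": 1},
])

```text
time: 21.52
tool_pos: [0.4337, -0.1474, 0.138]
tool_rot: [-3.142, -0.002, 0.012]
contact_force: [1.2, -0.1, -0.7]
opening: 0.0497
grip_force: 24.9
```

Run:
```python
from h import *
print(robot.observe()["opening"]);go(.4386,-.3153,.07,-8)
```

```text
0.04973922255915041
d [ 0.28 16.8   6.8 ] dr [-0.  -0.1  8.7] at [ 0.4337 -0.1474  0.138 ] t 21.52
```

step_arm([
  {"delta_pos": [0.1, 5, 0], "dr": [0, 0, 3], "fingers": 1},
  {"delta_pos": [0.2, 10, 0], "dr": [0, 0, 6], "fingers": 1},
  {"delta_pos": [0.3, 14, 0], "dr": [0, 0, 8.5], "fingers": 1},
  {"delta_pos": [0.3, 16.5, 3], "dr": [0, 0, 8.5], "fingers": 1},
  {"delta_pos": [0.3, 16.5, 6], "dr": [0, 0, 8.5], "fingers": 1},
])

```text
time: 22.15
tool_pos: [0.4399, -0.3127, 0.0772]
tool_rot: [3.141, -0.003, -0.133]
contact_force: [0.1, 1.6, -0.9]
opening: 0.0499
grip_force: 24.9
```

Run:
```python
from h import *
snap("9");go(.4386,-.3153,.013,-8)
t=cv2.imread("pics/top9.png")[140:280,370:520]; s=cv2.imread("pics/side9.png")[180:330,100:260]
cv2.imwrite("pics/m10.png",np.hstack([cv2.resize(t,(400,400)),cv2.resize(s,(400,400))]))
```

```text
d [0.16 0.61 6.18] dr [-0.3  0.2  0.5] at [ 0.438  -0.3094  0.0749] t 22.25
```

View pics/m10.png

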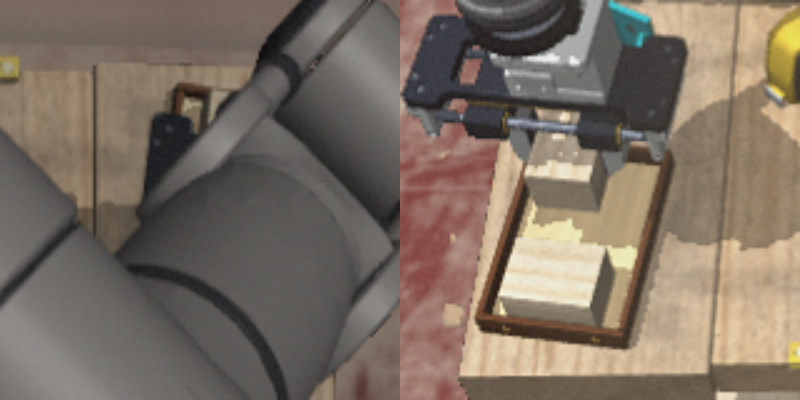

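step_arm([
  {"delta_pos": [0.15, 0.6, 0], "dr": [-0.2, 0.2, 0.4], "fingers": 1},
  {"delta_pos": [0.15, 0.6, 1.5], "dr": [-0.2, 0.2, 0.4], "fingers": 1},
  {"delta_pos": [0.15, 0.6, 3], "dr": [-0.2, 0.2, 0.4], "fingers": 1},
  {"delta_pos": [0.15, 0.6, 4], "dr": [-0.2, 0.2, 0.4], "fingers": 1},
  {"delta_pos": [0.15, 0.6, 4], "dr": [-0.2, 0.2, 0.4], "fingers": 1},
])

```text
time: 22.88
tool_pos: [0.4403, -0.3161, 0.0364]
tool_rot: [3.14, -0.003, -0.138]
contact_force: [0.2, -0.1, -0.4]
opening: 0.0498
grip_force: 24.9
```

Run:
```python
from h import *
go(.4386,-.3153,.013,-8)
print(np.mean([plane("side",(x/2+120,y/2+170),.022) for x,y in((68,123),(178,134),(142,279),(22,263))],0))
```

```text
d [-0.19 -0.06  2.34] dr [ 0.1 -0.2  0.1] at [ 0.4403 -0.3161  0.0364] t 22.88
[ 0.470375 -0.3145    0.022   ]
```

step_arm([
  {"delta_pos": [0, 0, 0.8], "dr": [0.1, -0.2, 0], "fingers": 1},
  {"delta_pos": [0, 0, 1.6], "dr": [0.1, -0.2, 0], "fingers": 1},
  {"delta_pos": [0, 0, 2.1], "dr": [0.1, -0.2, 0], "fingers": 1},
  {"delta_pos": [0, 0, 2.3], "dr": [0.1, -0.2, 0], "fingers": 1},
  {"delta_pos": [0, 0, 2.35], "dr": [0.1, -0.2, 0], "fingers": 1},
])

```text
time: 23.5
tool_pos: [0.4409, -0.3168, 0.0139]
tool_rot: [3.14, -0.002, -0.138]
contact_force: [-0.0, 0.4, -1.8]
opening: 0.0497
grip_force: 24.9
```

step_arm([
  {"delta_pos": [0, 0, 0.05], "dr": [0, 0, 0], "fingers": 1},
  {"delta_pos": [0, 0, 0.05], "dr": [0, 0, 0], "fingers": 1},
  {"delta_pos": [0, 0, 0.05], "dr": [0, 0, 0], "fingers": -0.27},
  {"delta_pos": [0, 0, 0.05], "dr": [0, 0, 0], "fingers": -0.27},
  {"delta_pos": [0, 0, 0.05], "dr": [0, 0, 0], "fingers": -0.27},
])

```text
time: 24.12
tool_pos: [0.441, -0.3169, 0.0136]
tool_rot: [3.14, -0.002, -0.138]
contact_force: [0.2, -0.2, 0.1]
opening: 0.0583
grip_force: 0.0
```

step_arm([
  {"delta_pos": [0, 0, -1], "dr": [0, 0, 0], "fingers": -0.27},
  {"delta_pos": [0, 0, -4], "dr": [0, 0, 0], "fingers": -0.27},
  {"delta_pos": [0, 0, -8], "dr": [0, 0, 0], "fingers": -0.27},
  {"delta_pos": [-2, 0, -13], "dr": [0, 0, 0], "fingers": -0.5},
  {"delta_pos": [-6, 0, -18], "dr": [0, 0, 0], "fingers": -0.5},
])

```text
time: 24.75
tool_pos: [0.3822, -0.3085, 0.1944]
tool_rot: [3.139, -0.003, -0.137]
contact_force: [0.7, -0.4, 0.9]
opening: 0.0683
grip_force: 0.0
```

step_arm([
  {"delta_pos": [-2, 0, 0], "dr": [0, 0, 0], "fingers": -0.5},
  {"delta_pos": [-4, 0, 0], "dr": [0, 0, 0], "fingers": -0.5},
  {"delta_pos": [-5, 0, 0], "dr": [0, 0, 0], "fingers": -0.5},
  {"delta_pos": [-5, 0, 0], "dr": [0, 0, 0], "fingers": -0.5},
  {"delta_pos": [-5, 0, 0], "dr": [0, 0, 0], "fingers": -0.5},
])

```text
time: 25.38
tool_pos: [0.3332, -0.3018, 0.1922]
tool_rot: [3.14, -0.002, -0.138]
contact_force: [-0.1, 0.0, 0.7]
opening: 0.0687
grip_force: 0.0
```

Run:
```python
from h import *
snap("10")
t=cv2.imread("pics/top10.png")[140:280,130:520]; s=cv2.imread("pics/side10.png")[170:320,110:500]
cv2.imwrite("pics/m11.png",np.vstack([cv2.resize(t,(780,280)),cv2.resize(s,(780,300))]))
```

```text
(no output)
```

View pics/m11.png

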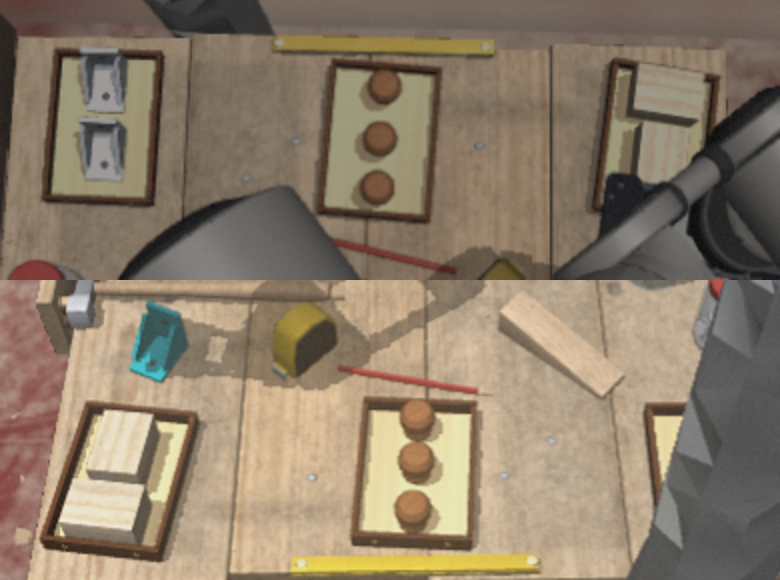

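Both knobs (top crop 380,138 and 377,187), the bracket (102,150) and the block (side crop 122,445) are all in the right trays, upright and clear of the arm.

```bash
python3 -c "
from cell import robot
print(robot.hand_in())"
```

```text
the job is handed in; nothing more can be done
None
```

I put both knobs, the bracket and the block each in its matching tray, upright and let go, and handed the job in at about 25 s of the 106 s allowed; the hand-in returned no verdict.

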